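# Open the tight stud jar in the bench block

## Robot

A 7-joint arm with a two-finger parallel gripper is mounted at the origin on a cart in front of the work surface, level with it; the furniture and walls round the work are solid. World frame = base frame: x ahead of the robot, y to its left, z up, the work surface at z = 0. Lengths are in m, angles in rad, forces in N, time in s.
With the tool pointing down it reaches from about 0.425 to 0.875 m from the base axis. Payload 4.7 kg.
Tool frame: the origin (TCP) lies at the centre of the arm's flange, where the gripper is bolted on; the fingertips stand 182 mm ahead of it and the grasp point (between the pads) lies 164 mm ahead of it; z points along the fingers, y is the line along which they close (so a half turn about z gives the same grasp; the last joint's range is limited). The gripper opens to 87 mm and grips with 3 to 60 N. Pads are 19 mm wide; open, the fingers measure 117 mm over their backs; the gripper's body (75 mm by 190 mm) begins 51 mm behind the grasp point.
Start: joints at [-1.095, 0.321, -0.07, 1.45, 0.023, 1.371, -0.057], TCP at [0.29, 0.582, 0.405] pointing down, gripper open.
Joint ranges: [-2.86, 2.86], [-0.3, 2.09], [-1.38, 1.24], [0.06, 2.45], [-1.56, 4.7], [0.09, 2.05], [-2.69, 2.69]. Speed limits (rad/s): [2.57, 2.57, 3.14, 3.14, 3.14, 3.14, 3.14].

## Interface

Orientations are given as [roll, pitch, yaw] about the fixed x, y, z axes, in that order (R = Rz(yaw) Ry(pitch) Rx(roll)).
In Python, from station import manip, cams gives the robot as it stands. The module is installed in compiled form; this text tells all that it offers.
- The arm moves only by the shell command python3 -m jog 'ROWS'. ROWS is JSON, a list that holds one entry, the list of rows, each a list of 7 numbers: the shift along the tool's x, y, z normalised to -1 to 1, where 1 is 20 mm, then the turn, a rotation vector about the tool's x, y, z normalised to -1 to 1, where 1 is 60 degrees, then the opening, from -1 (shut) to 1 (fully open). In form: [[[x, y, z, rx, ry, rz, jaw], ...]]. A call has 1 to 10 rows; each row shifts and turns the commanded pose from where the row before left it, along the tool's axes as they then stand; what a row does not reach is not made up. A row lasts 1/12 s, in which the tool goes at most 41.7 mm and 7.16 degrees, less where a joint would pass 70% of its speed; a pose out of reach is approached as far as the arm can. A call with a number of a shift or a turn outside -1 to 1 is refused whole. A call with a gripper value outside its range is refused whole. The fingers move at their own pace and stop on an object; the grip force is fixed at half the most. Time passes only in rows, so rows that do not move let the fingers close. It gives the time, the measured TCP pose, the force, the opening and the grip force at its end, in the units of the state.
- manip.get_state(): the state, without advancing time (a new reading comes with each control period).
- cams.read_camera(name): name is "scene" or "top"; returns the picture (384x512x3 uint8, blue, green, red); there is no depth.
- cams.camera_info(name): a dict with "fovy" (degrees; the focal length in pixels is half the picture's height over the tangent of half this angle, whatever the lens; pixels are square), "cx", "cy" (the principal point, pixels), "dist" ([k1, k2, p1, p2, k3] as OpenCV has them; the pictures are not rectified), "origin" and "orientation" of the camera in the world. Camera axes: x right, y down, z forward; pixel columns grow to the right and rows downward; lengths in m; the calibration is good to about 2 mm. A picture is of the moment at which its call begins. camera_info takes no time and is no camera call.
- manip.job_done(): hands the job in; it is judged then, once.
The state is a dict: "clock": time; "joint_pos": joint angles; "qd": joint speeds; "effort": joint torques, N m; "ee_pos": TCP position; "tool_rot": TCP orientation; "ft_force": force on the tool from outside, world axes, zero at the start; "torque": the same for the moment, N m; "finger_gap": finger opening in m; "finger_force": force on a finger pad.
Only numpy, scipy, OpenCV 4.12 (cv2) and the standard library are available. Lean on these libraries where they do the work, as an engineer would, in place of code of your own. Each camera call takes 0.05 s, during which the arm holds its last target. There are 200 camera calls.

## Task

I need studs from the square glass jar, and its red twist-off lid is on tight, so the jar has to be braced: stand the jar upright, fully down in the square well of the wooden block, where it cannot turn. Then twist the lid anticlockwise (seen from above), about a quarter turn and only until its lugs come free, and lift it straight up, so that the jar stays down in the well. Finish while still holding the lid level and centred over the open jar, its lower edge about two centimetres above the mouth; do not put it down or let go, and leave the horseshoes and the blue-handled hoof pick where they lie.

Things in the scene. Friction and masses are not known exactly. Their poses are not given: they have to be found in the camera images.
- jar: clear glass jar of steel studs, red lid on. Loose, about 0.36 kg. Square, 54 x 54 mm; flat upright sides up to the shoulder at 70 mm; the lowest 6 mm of the foot taper in by 3 mm. 94 mm tall with lid. Origin: centre of the underside; z up, x and y square to the sides. Starts upright on the worktop, turned anyhow. Carry it by its flat sides, 55 mm above its bottom. Unbraced, it turns with its lid.
- lid: red steel twist-off lid, a separate loose body, round with a ribbed edge, 50 mm in diameter, 19 mm tall, hollow below, about 0.06 kg. Origin: centre of its lower edge; z up. Shut, its lower edge is 75 mm above the jar's bottom (5 mm above the shoulder), and its x axis lies along the jar's x axis. Three inner lugs grip under three short sloping thread ledges on the neck.
- lid_top (a point): centre of the lid's top, 19 mm above its lower edge. A springy liner (15 to 20 N) keeps the lid tight: it takes about 0.3 to 0.6 N m to turn. Turned anticlockwise from above it rises 1.8 mm, comes free of the thread after about 63 deg (relative to the jar) and lifts straight off between about 66 and 94 deg; at about 96 deg its lugs meet stops. Clockwise it meets stops after about 6 deg.
- jar_mouth (a point): centre of the jar's mouth, on the rim of the round neck (36 mm in diameter), 88 mm above the jar's bottom; axes as the jar's
- stud_block: wooden block screwed to the worktop (fixed; its place differs from run to run), 92 mm (its x) x 166 mm (its y) x 30 mm high. Origin: centre of its underside. The square well is centred 35 mm from the origin towards +y; towards -y stand three rows of small steel studs, up to 40 mm above the worktop, the nearest 59 mm from the well's centre.
- well (a point): centre of the well's floor, 8 mm above the worktop, 22 mm below the block's top; axes as the block's. The well is 56.5 x 56.5 mm, square to the block's x and y, its mouth bevelled 4 mm wide and deep to 64.5 mm. The jar fits in any of its four quarter turns; fully down, its origin is at this point, and it can still turn about 3 deg either way.
- horseshoe_a: bystander: loose dark steel horseshoe, 126 x 145 x 16 mm, flat on the worktop behind the work; origin: centre of its underside
- horseshoe_b: bystander: loose dark steel horseshoe, 121 x 140 x 15 mm, flat on the worktop to the left of the work; origin: centre of its underside
- hoof_pick: bystander: hoof pick with a blue handle, 43 x 154 x 18 mm, lying on the worktop behind the work; origin: centre of its underside, y along it
Not all that is in view belongs to the job. Several things have the shape of the lid; the one meant has the colours described above.

How it is judged:
By the outcome, as a careful person would: the job done as asked, in the order asked, and still so for the second after the job is handed in, while the arm keeps its last pose, push and grip.
It also fails if it takes over 53 s, if anything falls off the work surface, if the arm or the gripper's body presses on something with over 40 N, if the wrist force passes 120 N, or if a joint passes its speed limit or range.

## Working session

There is one attempt and no reset: what is moved stays moved. The work goes in short steps, Python scripts to look and compute and a shell command to move; the robot and the scene stay as the last step left them, time stands still between calls to the robot, and variables do not carry over. Pictures are saved under pics/ and viewed, at most 10 in all, crops included, and the job is handed in when it is done.

```bash
mkdir -p pics
python3 - <<'E'
from station import manip, cams
import cv2
for n in ("scene","top"):
    im=cams.read_camera(n); cv2.imwrite(f"pics/{n}0.png",im); print(n,cams.camera_info(n))
print(manip.get_state())
E
```

```text
scene {'fovy': 44.388302848320336, 'cx': 254.31083061208363, 'cy': 191.82671898744215, 'dist': array([0.04076023, 0.        , 0.        , 0.        , 0.        ]), 'origin': array([ 1.22599648, -0.4538044 ,  1.06968852]), 'orientation': array([-2.44309751,  0.00587299,  0.71317207])}
top {'fovy': 51.27031710862949, 'cx': 255.13307346473104, 'cy': 186.7694043186252, 'dist': array([-0.13026935,  0.        ,  0.        ,  0.        ,  0.        ]), 'origin': array([0.59099146, 0.20128261, 1.15772456]), 'orientation': array([-3.09046014, -0.02454145, -1.57004524])}
{'clock': 0.1, 'joint_pos': array([-1.09488283,  0.32176325, -0.07009998,  1.45156636,  0.02260188,
        1.37076251, -0.05685026]), 'qd': array([-0.00074896, -0.00082725, -0.00160074, -0.00283666,  0.00058414,
       -0.00055161,  0.00163598]), 'effort': array([ 3.06933807e-04, -4.92572200e+01, -4.05309917e-01, -3.13400030e+01,
       -6.40491676e-02,  3.95509042e-02,  6.92198205e-05]), 'ee_pos': array([0.2895633 , 0.58174036, 0.40375467]), 'tool_rot': array([-3.13988266e+00,  8.86325932e-05,  2.67987198e+00]), 'ft_force': array([-0.06657527, -0.36167433, -0.04729993]), 'torque': array([ 0.05159318, -0.0337901 , -0.01559803]), 'finger_force': 0.0, 'finger_gap': 0.08715622765266273}
```

View pics/scene0.png

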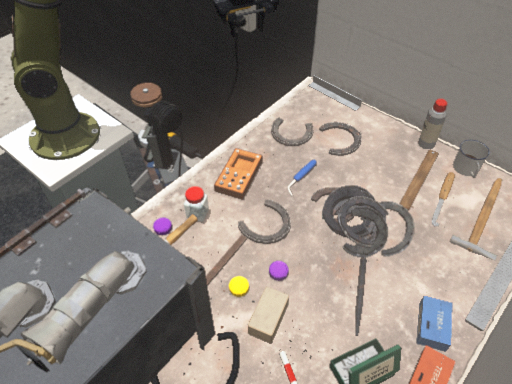

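View pics/top0.png

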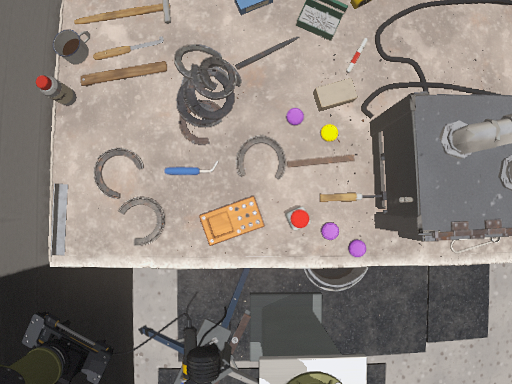

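The jar with the red lid is at scene (195,195) and top (300,218). The block is at top (231,220), with its well to the left and studs to the right. Other lid-shaped things in the top view are purple (330,231), (357,248) and (295,116), and yellow (329,133). There is also a red-capped bottle at (42,82). Only the red lid on the glass jar fits the description, and I'll confirm it in a crop.

```bash
cat > h.py <<'E'
import numpy as np, cv2
from scipy.spatial.transform import Rotation as R
from station import manip, cams
def cam(n):
    i=cams.camera_info(n); f=192/np.tan(np.radians(i['fovy']/2))
    K=np.array([[f,0,i['cx']],[0,f,i['cy']],[0,0,1]])
    return K,i['dist'],i['origin'],R.from_euler('xyz',i['orientation']).as_matrix()
def ray(n,uv):
    K,d,o,M=cam(n)
    p=cv2.undistortPoints(np.float64(uv).reshape(-1,1,2),K,d).reshape(-1,2)
    return o,np.c_[p,np.ones(len(p))]@M.T
def plane(n,uv,z):
    o,r=ray(n,uv); return o+r*((z-o[2])/r[:,2])[:,None]
def tri(a,b):
    o1,r1=ray("scene",a);o2,r2=ray("top",b)
    A=np.c_[r1[0],-r2[0]]; s=np.linalg.lstsq(A,o2-o1,rcond=None)[0]
    p,q=o1+r1[0]*s[0],o2+r2[0]*s[1]; return (p+q)/2,np.linalg.norm(p-q)
def proj(n,P):
    K,d,o,M=cam(n); rv=cv2.Rodrigues(M.T)[0]
    return cv2.projectPoints(np.float64(P).reshape(-1,3),rv,-M.T@o,K,d)[0].reshape(-1,2)
def red(im,box):
    x0,y0,x1,y1=box; h=cv2.cvtColor(im[y0:y1,x0:x1],cv2.COLOR_BGR2HSV)
    m=((h[...,0]<5)|(h[...,0]>174))&(h[...,1]>180)&(h[...,2]>90)
    return m.astype(np.uint8)
E
python3 - <<'E'
from h import *
t=cv2.imread("pics/top0.png"); s=cv2.imread("pics/scene0.png")
a=cv2.resize(t[185:255,190:320],(780,420),interpolation=cv2.INTER_CUBIC)
b=cv2.resize(s[140:230,160:275],None,fx=5,fy=5,interpolation=cv2.INTER_CUBIC)
cv2.imwrite("pics/ctop.png",a); cv2.imwrite("pics/cscene.png",b)
m=red(t,(285,200,320,235)); M=cv2.moments(m,True); u=np.array([M['m10']/M['m00']+285,M['m01']/M['m00']+200]); print("lid top",u,m.sum(),plane("top",u,.094))
m=red(s,(180,180,210,206));ys,xs=np.nonzero(m);print("scene red bbox",xs.min()+180,xs.max()+180,ys.min()+180,ys.max()+180)
h=cv2.cvtColor(t,cv2.COLOR_BGR2HSV)
m=((h[...,0]>6)&(h[...,0]<20)&(h[...,1]>140)).astype(np.uint8);k=np.zeros_like(m);k[185:255,190:275]=1;m*=k
m=cv2.morphologyEx(m,cv2.MORPH_CLOSE,np.ones((5,5)))
c=max(cv2.findContours(m,0,1)[0],key=cv2.contourArea);r=cv2.minAreaRect(c);B=cv2.boxPoints(r)
P=plane("top",B,.03);print(B,P,np.linalg.norm(P-np.roll(P,1,0),axis=1),P.mean(0))
E
```

```text
lid top [299.45306122 218.50204082] 245 [[0.56099909 0.05696513 0.094     ]]
scene red bbox 186 202 187 200
[[198.63501 215.49635]
 [252.99268 195.72993]
 [263.7956  225.43797]
 [209.43793 245.20439]] [[0.56753062 0.33251931 0.03      ]
 [0.62343209 0.17966252 0.03      ]
 [0.53982508 0.14917637 0.03      ]
 [0.48424791 0.30182293 0.03      ]] [0.08875967 0.16275801 0.08899179 0.16244936] [0.55375893 0.24079528 0.03      ]
```

View pics/ctop.png

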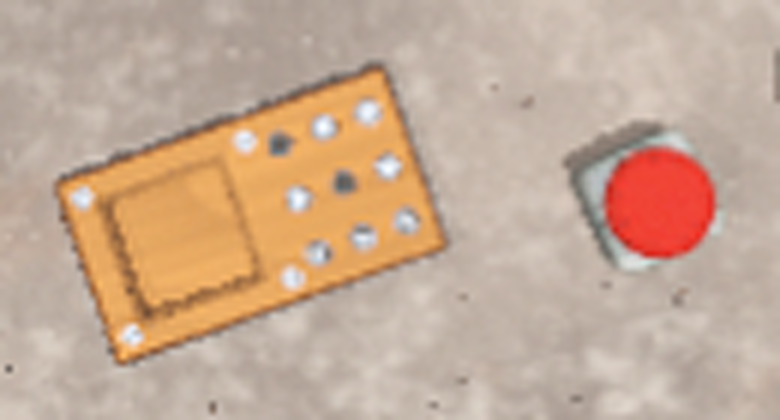

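View pics/cscene.png

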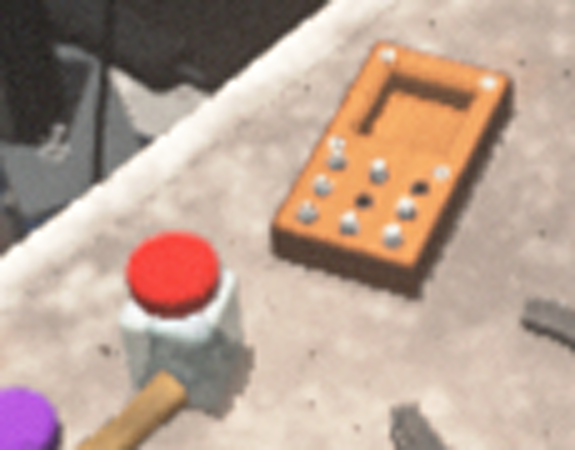

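The crops confirm the only red lid: it sits on the square glass jar, at crop (660,203). The well is the left square of the block, with crop corners (107,203), (220,160), (258,275) and (143,318). The jar's visible left edge runs from crop (575,175) to (628,270), so its yaw is about 29° mod 90. I'll start towards it and check the corner predictions at the same time.

```bash
python3 - <<'E'
from h import *
def sq(c,yaw,h,z):
    a=np.radians(yaw);r=np.array([[np.cos(a),-np.sin(a)],[np.sin(a),np.cos(a)]])
    return np.c_[np.array(c)+np.array([[h,h],[-h,h],[-h,-h],[h,-h]])@r.T,np.full(4,z)]
C=lambda n,p:np.round((proj(n,p)-([190,185] if n=="top" else [160,140]))*(6 if n=="top" else 5))
for n in("top","scene"):
    print(n,"well mouth",C(n,sq((.5417,.2737),20.1,.03225,.03)).tolist(),"well c",C(n,[.5417,.2737,.03]).tolist())
    print("jar shoulder",C(n,sq((.561,.057),29.2,.027,.07)).tolist(),"base",C(n,sq((.561,.057),29.2,.024,0)).tolist(),"lidtop",C(n,[.561,.057,.094]).tolist())
a,b=[(x/6+190,y/6+185) for x,y in((575,175),(628,270))]
for z in(.0,.07):
    p=plane("top",[a,b],z);d=p[0]-p[1];print(z,p,np.degrees(np.arctan2(d[1],d[0])))
a=[(x/6+190,y/6+185) for x,y in((107,203),(220,160),(258,275),(143,318))];p=plane("top",a,.03);print(p,p.mean(0))
E
python3 -m jog '[[[0,0,0,0,0,0.1143,1],[0,0,0,0,0,0.1143,1],[0,0,0,0,0,0.1143,1],[0,0,0,0,0,0.1143,1],[0,0,0,0,0,0.1143,1]]]'
python3 -m jog '[[[-0.984,-0.032,0,0,0,0,1],[-0.984,-0.032,0,0,0,0,1],[-0.984,-0.032,0,0,0,0,1],[-0.984,-0.032,0,0,0,0,1],[-0.984,-0.032,0,0,0,0,1],[-0.984,-0.032,0,0,0,0,1],[-0.984,-0.032,0,0,0,0,1],[-0.984,-0.032,0,0,0,0,1],[-0.984,-0.032,0,0,0,0,1],[-0.984,-0.032,0,0,0,0,1]]]'
```

```text
top well mouth [[89.0, 197.0], [136.0, 327.0], [265.0, 280.0], [218.0, 150.0]] well c [[177.0, 238.0]]
jar shoulder [[569.0, 177.0], [627.0, 281.0], [730.0, 222.0], [672.0, 119.0]] base [[563.0, 177.0], [611.0, 263.0], [698.0, 215.0], [649.0, 128.0]] lidtop [[657.0, 201.0]]
scene well mouth [[481.0, 81.0], [384.0, 55.0], [344.0, 126.0], [444.0, 153.0]] well c [[414.0, 103.0]]
jar shoulder [[236.0, 256.0], [142.0, 241.0], [113.0, 316.0], [209.0, 331.0]] base [[239.0, 337.0], [159.0, 324.0], [135.0, 389.0], [217.0, 403.0]] lidtop [[171.0, 257.0]]
0.0 [[0.57097004 0.08386795 0.        ]
 [0.52509086 0.05823734 0.        ]] 29.19010565522781
0.07 [[0.5721806  0.09096724 0.07      ]
 [0.52907544 0.06688635 0.07      ]] 29.190105655227775
[[0.55822915 0.3065726  0.03      ]
 [0.57846696 0.25367808 0.03      ]
 [0.52467916 0.2357427  0.03      ]
 [0.50448959 0.28952237 0.03      ]] [0.54146621 0.27137894 0.03      ]
clock: 0.52
ee_pos: [0.2896, 0.5818, 0.4041]
tool_rot: [-3.141, 0.001, 2.075]
ft_force: [-0.2, 0.2, 0.1]
finger_gap: 0.087
finger_force: 0.0
clock: 1.35
ee_pos: [0.3805, 0.406, 0.4043]
tool_rot: [-3.141, 0.0, 2.081]
ft_force: [0.4, -0.4, 0.5]
finger_gap: 0.0869
finger_force: 0.0
```

```bash
python3 -m jog '[[[-0.984,-0.032,0,0,0,0,1],[-0.984,-0.032,0,0,0,0,1],[-0.984,-0.032,0,0,0,0,1],[-0.984,-0.032,0,0,0,0,1],[-0.984,-0.032,0,0,0,0,1],[-0.984,-0.032,0,0,0,0,1],[-0.984,-0.032,0,0,0,0,1],[-0.984,-0.032,0,0,0,0,1],[-0.984,-0.032,0,0,0,0,1],[-0.984,-0.032,0,0,0,0,1]]]'
python3 -m jog '[[[-0.984,-0.032,0,0,0,0,1],[-0.984,-0.032,0,0,0,0,1],[-0.984,-0.032,0,0,0,0,1],[-0.984,-0.032,0,0,0,0,1],[-0.984,-0.032,0,0,0,0,1],[-0.984,-0.032,0,0,0,0,1],[-0.984,-0.032,0,0,0,0,1],[-0.984,-0.032,0,0,0,0,1],[-0.984,-0.032,0,0,0,0,1],[-0.984,-0.032,0,0,0,0,1]]]'
python3 -m jog '[[[0,0,0,0,0,0,1],[0,0,0,0,0,0,1]]]'
python3 -c "
from station import manip
s=manip.get_state();print(s['joint_pos'],s['ee_pos'],s['tool_rot'])"
```

```text
clock: 2.18
ee_pos: [0.471, 0.2312, 0.4044]
tool_rot: [-3.141, -0.0, 2.081]
ft_force: [-0.1, 0.5, -0.5]
finger_gap: 0.087
finger_force: 0.0
clock: 3.02
ee_pos: [0.5615, 0.0565, 0.4044]
tool_rot: [-3.141, -0.0, 2.081]
ft_force: [-0.2, 0.2, 0.6]
finger_gap: 0.087
finger_force: 0.0
clock: 3.18
ee_pos: [0.5615, 0.0562, 0.4043]
tool_rot: [-3.141, -0.0, 2.079]
ft_force: [-0.2, 1.0, -0.2]
finger_gap: 0.0871
finger_force: 0.0
[-0.54517367  0.14115695  0.44100228  1.68448585 -0.06156688  1.33065276
  0.41455639] [0.56146706 0.05623225 0.40430576] [-3.14063977e+00 -8.72934885e-05  2.07865490e+00]
```

```bash
python3 -m jog '[[[0,0,0.9,0,0,0,1],[0,0,0.9,0,0,0,1],[0,0,0.9,0,0,0,1],[0,0,0.9,0,0,0,1],[0,0,0.9,0,0,0,1],[0,0,0.9,0,0,0,1],[0,0,0.9,0,0,0,1],[0,0,0.9,0,0,0,1],[0,0,0.9,0,0,0,1],[0,0,0.9,0,0,0,1]]]'
python3 -m jog '[[[0,0,0.25,0,0,0,1],[0,0,0,0,0,0,1],[0,0,0,0,0,0,0],[0,0,0,0,0,0,-0.5],[0,0,0,0,0,0,-1],[0,0,0,0,0,0,-1],[0,0,0,0,0,0,-1],[0,0,0,0,0,0,-1]]]'
python3 -c "
from h import *
for n in('scene','top'): cv2.imwrite('pics/%s1.png'%n,cams.read_camera(n))
t=cv2.imread('pics/top1.png');s=cv2.imread('pics/scene1.png')
a=cv2.resize(t[170:260,260:340],(480,540));b=cv2.resize(s[140:230,150:200],(300,540));cv2.imwrite('pics/g1.png',np.hstack([a,b]))
print(manip.get_state())"
```

```text
clock: 4.02
ee_pos: [0.5608, 0.0591, 0.2237]
tool_rot: [-3.142, -0.001, 2.083]
ft_force: [0.4, -0.8, -0.0]
finger_gap: 0.0873
finger_force: 0.0
clock: 4.68
ee_pos: [0.5612, 0.0572, 0.2202]
tool_rot: [-3.141, -0.0, 2.081]
ft_force: [-2.9, -1.4, 4.7]
finger_gap: 0.0549
finger_force: 15.5
{'clock': 4.7833, 'joint_pos': array([-0.50962094,  0.31936942,  0.41791448,  1.87941443, -0.15467573,
        0.97479168,  0.48690722]), 'qd': array([ 0.0005856 ,  0.00254813, -0.000431  , -0.00052226,  0.00047727,
        0.00142379,  0.00183737]), 'effort': array([ -0.38482455, -38.86055589,   3.54708664, -25.84428906,
        -0.27021915,  -0.88089583,   0.04338243]), 'ee_pos': array([0.56124766, 0.05710766, 0.22026323]), 'tool_rot': array([-3.14114317e+00, -2.68560248e-04,  2.08095261e+00]), 'ft_force': array([-2.72719382, -0.20292045,  3.86607548]), 'torque': array([-0.2718585 ,  0.68732845, -0.04422715]), 'finger_force': 29.3451354446006, 'finger_gap': 0.055023699516404005}
```

View pics/g1.png

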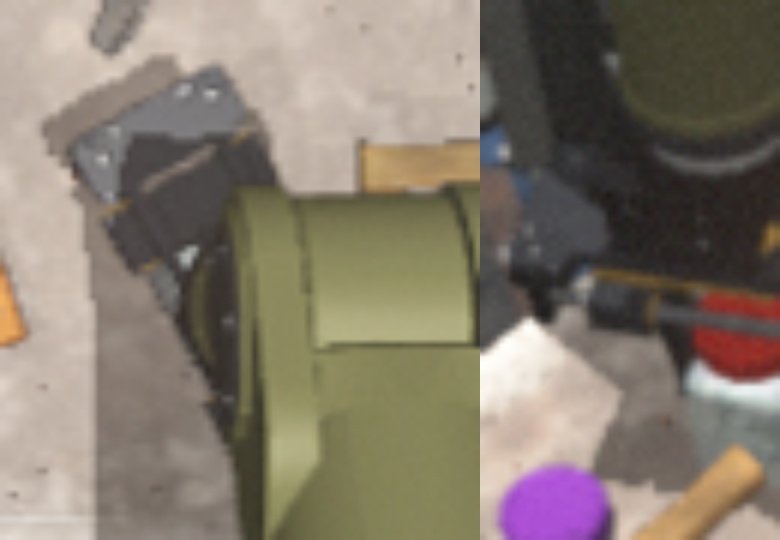

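The jar is gripped: the gap is 55 mm and the force 29 N. In the crop the red lid shows under the gripper at (740,330).

```bash
python3 -m jog '[[[0,0,-0.5,0,0,0,-1],[0,0,-0.9,0,0,0,-1],[0,0,-0.9,0,0,0,-1],[0,0,-0.9,0,0,0,-1],[0,0,-0.8,0,0,0,-1],[0,0,0,0,0,0.076,-1],[0,0,0,0,0,0.076,-1]]]'
python3 -m jog '[[[0.7,0.188,0,0,0,0,-1],[0.7,0.188,0,0,0,0,-1],[0.7,0.188,0,0,0,0,-1],[0.7,0.188,0,0,0,0,-1],[0.7,0.188,0,0,0,0,-1],[0.7,0.188,0,0,0,0,-1],[0.7,0.188,0,0,0,0,-1],[0.7,0.188,0,0,0,0,-1],[0.7,0.188,0,0,0,0,-1],[0.7,0.188,0,0,0,0,-1]]]'
python3 -m jog '[[[0.7,0.188,0,0,0,0,-1],[0.7,0.188,0,0,0,0,-1],[0.7,0.188,0,0,0,0,-1],[0.7,0.188,0,0,0,0,-1],[0.68,0.183,0,0,0,0,-1],[0,0,0,0,0,0,-1],[0,0,0,0,0,0,-1],[0,0,0,0,0,0,-1]]]'
python3 -c "
from h import *
for n in('scene','top'): cv2.imwrite('pics/%s2.png'%n,cams.read_camera(n))
t=cv2.imread('pics/top2.png');s=cv2.imread('pics/scene2.png')
a=cv2.resize(t[180:260,180:260],(400,400));b=cv2.resize(s[120:200,190:270],(400,400));cv2.imwrite('pics/g2.png',np.hstack([a,b]))
s=manip.get_state();print(s['ee_pos'],s['tool_rot'],s['ft_force'],s['torque'],s['finger_force'],s['finger_gap'])"
```

```text
clock: 5.37
ee_pos: [0.5616, 0.0575, 0.301]
tool_rot: [3.139, -0.0, 1.918]
ft_force: [0.1, -0.1, -4.8]
finger_gap: 0.0544
finger_force: 29.3
clock: 6.2
ee_pos: [0.5482, 0.2029, 0.2996]
tool_rot: [-3.141, -0.0, 1.922]
ft_force: [-0.2, -0.5, -3.5]
finger_gap: 0.0547
finger_force: 29.3
clock: 6.87
ee_pos: [0.5424, 0.2727, 0.2996]
tool_rot: [-3.141, 0.001, 1.921]
ft_force: [0.5, -0.2, -4.9]
finger_gap: 0.0547
finger_force: 29.3
[0.542554  0.272127  0.2997736] [-3.14148144e+00  8.68573201e-04  1.92012316e+00] [-0.25347927 -0.28841319 -4.36873861] [-0.02821254  0.01883203 -0.03606203] 29.287815618154127 0.05461846339148528
```

View pics/g2.png

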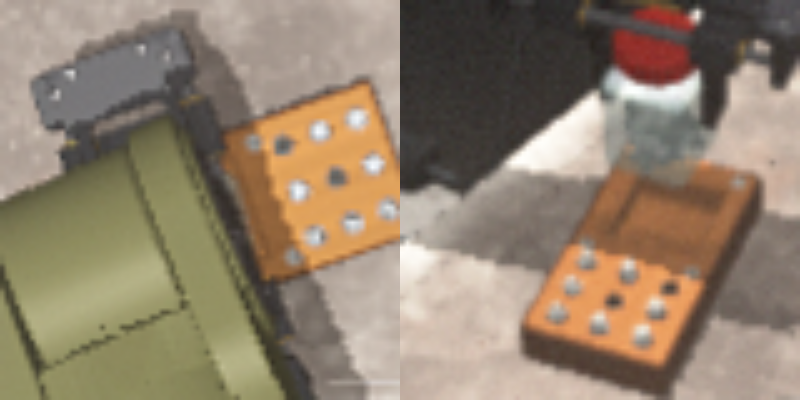

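Shot: the jar hangs upright over the well (right half: jar (655,120), well (670,215)). I'll lower it gently and watch the force.

```bash
python3 -m jog '[[[0,0,0.75,0,0,0,-1],[0,0,0.75,0,0,0,-1],[0,0,0.75,0,0,0,-1],[0,0,0.1,0,0,0,-1],[0,0,0.1,0,0,0,-1]]]'
python3 -m jog '[[[0,0,0.1,0,0,0,-1],[0,0,0.1,0,0,0,-1],[0,0,0,0,0,0,-1]]]'
python3 -m jog '[[[0,0,0.1,0,0,0,-1],[0,0,0.1,0,0,0,-1],[0,0,0,0,0,0,-1]]]'
python3 -c "
from station import manip
s=manip.get_state();print(s['ee_pos'],s['tool_rot'],s['ft_force'],s['torque'])"
```

```text
clock: 7.38
ee_pos: [0.5421, 0.2725, 0.2502]
tool_rot: [-3.14, 0.001, 1.921]
ft_force: [0.6, 0.7, -3.5]
finger_gap: 0.055
finger_force: 29.3
clock: 7.63
ee_pos: [0.5424, 0.2735, 0.2473]
tool_rot: [3.141, -0.0, 1.922]
ft_force: [-1.3, 0.9, -4.0]
finger_gap: 0.0547
finger_force: 29.3
clock: 7.88
ee_pos: [0.542, 0.2736, 0.2426]
tool_rot: [-3.141, 0.0, 1.922]
ft_force: [0.2, 0.0, -4.3]
finger_gap: 0.0547
finger_force: 29.3
[0.54197811 0.27361254 0.24259796] [-3.14141167e+00  3.06109911e-06  1.92229159e+00] [ 0.16239281  0.00969384 -4.31045446] [-0.05335591  0.05822002  0.00309149]
```

Entered the bevel without contact (bottom about 22 mm up), so I'll go on down.

```bash
python3 -m jog '[[[0,0,0.1,0,0,0,-1],[0,0,0.1,0,0,0,-1],[0,0,0,0,0,0,-1]]]'
python3 -m jog '[[[0,0,0.1,0,0,0,-1],[0,0,0.1,0,0,0,-1],[0,0,0,0,0,0,-1]]]'
python3 -m jog '[[[0,0,0.1,0,0,0,-1],[0,0,0.05,0,0,0,-1],[0,0,0,0,0,0,-1]]]'
python3 -c "
from station import manip
s=manip.get_state();print(s['ee_pos'],s['tool_rot'],s['ft_force'],s['torque'])"
```

```text
clock: 8.13
ee_pos: [0.5423, 0.274, 0.2401]
tool_rot: [3.141, -0.001, 1.922]
ft_force: [-3.3, -0.3, 4.3]
finger_gap: 0.0546
finger_force: 29.3
clock: 8.38
ee_pos: [0.5416, 0.2748, 0.2359]
tool_rot: [3.141, -0.002, 1.923]
ft_force: [-1.7, 2.3, -2.5]
finger_gap: 0.0544
finger_force: 29.6
clock: 8.63
ee_pos: [0.5417, 0.2749, 0.2315]
tool_rot: [3.141, -0.002, 1.923]
ft_force: [-1.2, 4.3, -2.0]
finger_gap: 0.0541
finger_force: 29.6
[0.54174367 0.2748759  0.23145283] [ 3.14097952e+00 -1.58296373e-03  1.92334590e+00] [-1.22603761  4.30785088 -2.03909345] [0.99558547 0.43382132 0.12868814]
```

```bash
python3 -m jog '[[[0.05,0,0.05,0,0,0,-1],[0,0,0.05,0,0,0,-1],[0,0,0,0,0,0,-1]]]'
python3 -m jog '[[[0,0,0.05,0,0,0,-1],[0,0,0.05,0,0,0,-1],[0,0,0,0,0,0,-1]]]'
python3 -c "
from station import manip
s=manip.get_state();print(s['ee_pos'],s['tool_rot'],s['ft_force'],s['torque'])"
```

```text
clock: 8.88
ee_pos: [0.5417, 0.2751, 0.2295]
tool_rot: [3.141, -0.001, 1.923]
ft_force: [-1.7, 3.9, -2.8]
finger_gap: 0.0546
finger_force: 29.6
clock: 9.13
ee_pos: [0.5419, 0.2748, 0.2288]
tool_rot: [3.141, -0.001, 1.922]
ft_force: [-2.4, 3.4, 4.8]
finger_gap: 0.0538
finger_force: 29.5
[0.54192043 0.27478802 0.22881934] [ 3.14105560e+00 -6.81697661e-04  1.92249110e+00] [-2.36613886  3.35686635  4.8367788 ] [0.83275946 1.02633326 0.26000436]
```

```bash
python3 -m jog '[[[0,0,0.05,0,0,0,-1],[0,0,0.05,0,0,0,-1],[0,0,0,0,0,0,-1]]]'
python3 -m jog '[[[0,0,0,0,0,0,0.5],[0,0,0,0,0,0,1],[0,0,0,0,0,0,1],[0,0,0,0,0,0,1],[0,0,0,0,0,0,1]]]'
python3 -c "
from station import manip
s=manip.get_state();print(s['ee_pos'],s['tool_rot'],s['ft_force'],s['joint_pos'])"
```

```text
clock: 9.38
ee_pos: [0.5429, 0.2734, 0.2278]
tool_rot: [3.14, 0.001, 1.92]
ft_force: [-3.3, 0.6, 8.1]
finger_gap: 0.0537
finger_force: 29.9
clock: 9.8
ee_pos: [0.542, 0.2739, 0.2255]
tool_rot: [-3.141, 0.001, 1.922]
ft_force: [0.1, -0.4, -0.1]
finger_gap: 0.0792
finger_force: 0.0
[0.54195804 0.27392333 0.22548043] [-3.14133894e+00  8.07617276e-04  1.92154017e+00] [ 0.11949914 -0.39511062 -0.11726619] [-0.7750659   0.38702955  0.31803757  1.76452008 -0.13870943  1.01239891
 -0.05453572]
```

```bash
python3 -m jog '[[[0.04,0,-0.98,0,0,0,1],[0,0,-0.98,0,0,0,1],[0,0,0,0,0,0,1],[0,0,0,0,0,0,1]]]'
python3 -c "
from h import *
for n in('scene','top'): cv2.imwrite('pics/%s3.png'%n,cams.read_camera(n))
s=cv2.imread('pics/scene3.png');cv2.imwrite('pics/g3.png',cv2.resize(s[100:200,180:280],(600,600),interpolation=cv2.INTER_CUBIC))
print('pred lidtop,lid edge, jar shoulder', (proj('scene',[[.542,.2745,.102],[.542,.2745,.083],[.542,.2745,.03]])-[180,100])*6)
s=manip.get_state();print(s['ee_pos'],s['tool_rot'],s['ft_force'])"
```

```text
clock: 10.13
ee_pos: [0.5421, 0.2753, 0.266]
tool_rot: [3.139, -0.0, 1.922]
ft_force: [0.5, 0.1, -0.7]
finger_gap: 0.0868
finger_force: 0.0
pred lidtop,lid edge, jar shoulder [[374.11102138 260.78027781]
 [375.08906152 288.51538489]
 [377.70929394 362.88709408]]
[0.54120532 0.27505417 0.26418492] [-3.14053418e+00  3.66711477e-04  1.92212714e+00] [ 0.19499759  0.46675138 -0.35285022]
```

View pics/g3.png

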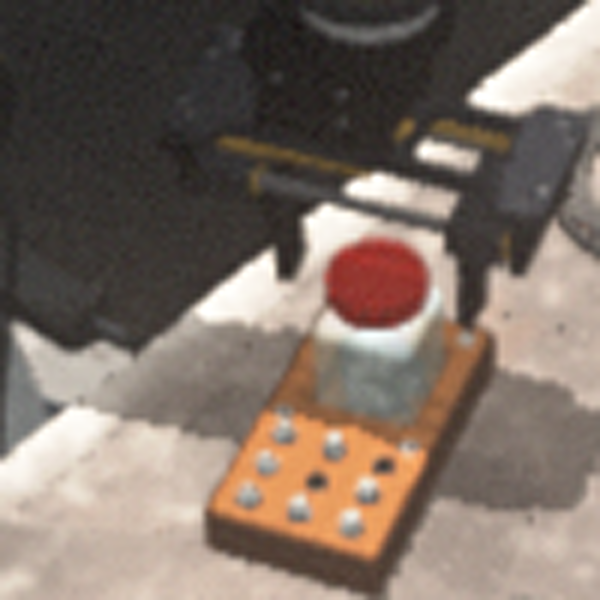

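The jar stands upright, well down in the block. Its lid is at crop (378,268), against a prediction of (374,261), with the fingers either side of it. Next I'll grip the lid.

```bash
python3 -m jog '[[[0,0,0,0,0,0,0.2],[0,0,0,0,0,0,-0.2],[0,0,0,0,0,0,-1],[0,0,0,0,0,0,-1],[0,0,0,0,0,0,-1],[0,0,0,0,0,0,-1],[0,0,0,0,0,0,-1],[0,0,0,0,0,0,-1]]]'
python3 -c "
from station import manip
s=manip.get_state();print(s['ee_pos'],s['tool_rot'],s['ft_force'],s['torque'],s['finger_gap'],s['finger_force'])"
```

```text
clock: 10.9
ee_pos: [0.5417, 0.2753, 0.265]
tool_rot: [3.141, -0.0, 1.922]
ft_force: [0.1, 0.3, -2.0]
finger_gap: 0.05
finger_force: 30.0
[0.5416645  0.27534846 0.26504785] [ 3.14077092e+00 -5.47689272e-05  1.92215220e+00] [ 0.13468764  0.30621298 -1.95776844] [ 0.04503572 -0.21274926  0.02327198] 0.04998334374295448 29.991073931450956
```

```bash
python3 -m jog '[[[0,0,-0.005,0,0,-0.0667,-1],[0,0,-0.005,0,0,-0.0667,-1],[0,0,-0.005,0,0,-0.0667,-1],[0,0,-0.005,0,0,-0.0667,-1],[0,0,-0.005,0,0,-0.0667,-1],[0,0,0,0,0,0,-1]]]'
python3 -c "
from h import *
s=manip.get_state();print(s['ee_pos'],s['tool_rot'],s['ft_force'],s['torque'],s['finger_gap'],s['finger_force'])
cv2.imwrite('pics/scene4.png',cams.read_camera('scene'));s=cv2.imread('pics/scene4.png');cv2.imwrite('pics/g4.png',cv2.resize(s[100:200,180:280],(600,600),interpolation=cv2.INTER_CUBIC))"
```

```text
clock: 11.4
ee_pos: [0.5411, 0.2753, 0.2654]
tool_rot: [-3.141, -0.001, 2.273]
ft_force: [0.4, 0.4, -0.3]
finger_gap: 0.0498
finger_force: 30.0
[0.54105042 0.27534629 0.26542582] [-3.14069301e+00 -9.51642496e-04  2.27314972e+00] [ 0.39741545  0.37674367 -0.3205643 ] [-0.00948697  0.17682298 -0.02645433] 0.04976625649852128 30.001453745062463
```

View pics/g4.png

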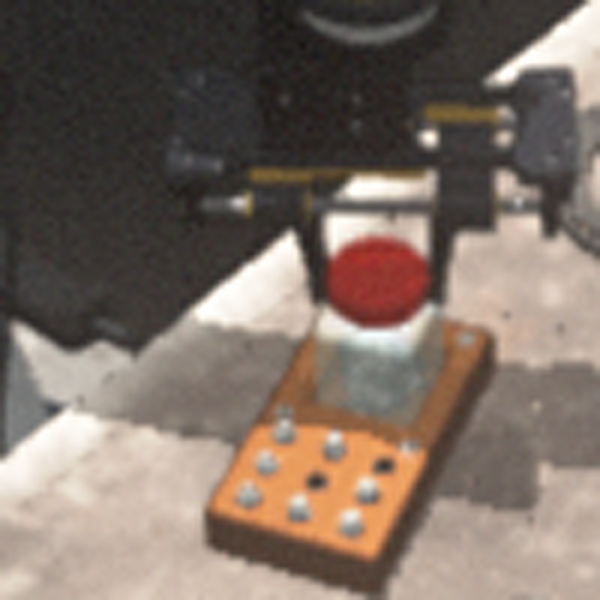

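The lid is gripped, with the jar still down (crop lid (378,282)), but the torque reading is near zero after the rest row. I'll read it in motion.

```bash
R="from station import manip
s=manip.get_state();print(s['clock'],s['ee_pos'],s['tool_rot'][2],s['ft_force'],s['torque'],s['effort'][6],s['joint_pos'][6])"
python3 -m jog '[[[0,0,-0.005,0,0,-0.0667,-1]]]' >/dev/null; python3 -c "$R"
python3 -m jog '[[[0,0,-0.005,0,0,-0.0667,-1]]]' >/dev/null; python3 -c "$R"
python3 -m jog '[[[0,0,0,0,0,0,-1]]]' >/dev/null; python3 -c "$R"
```

```text
11.5333 [0.54112939 0.27509723 0.26553536] 2.3388727321535714 [-2.96840964 -0.54834449  1.84446803] [-0.02874427  0.72409904 -0.37627324] -0.9731997549533844 0.32872627420486716
11.6167 [0.54096461 0.27509186 0.26564179] 2.411094387823534 [-3.1798264  -0.0626981   2.03970889] [-0.23800988  0.79783518 -0.42816424] -0.46057811938226223 0.3977749601446378
11.7 [0.54114744 0.27533966 0.26567576] 2.411082840386388 [-1.51889618  0.67523087  0.59473427] [-0.01374795  0.43547895  0.01066557] 0.6337231770157814 0.39743928143836016
```

In motion the torque is about -0.4 N m, as expected for a turning lid, so I'll carry on.

```bash
R="from station import manip
s=manip.get_state();print(s['clock'],s['ee_pos'],s['tool_rot'][2],s['ft_force'],s['torque'])"
python3 -m jog '[[[0,0,-0.006,0,0,-0.0667,-1],[0,0,-0.006,0,0,-0.0667,-1],[0,0,-0.006,0,0,-0.0667,-1],[0,0,-0.006,0,0,-0.0667,-1]]]' >/dev/null; python3 -c "$R"
python3 -m jog '[[[0,0,-0.006,0,0,-0.0667,-1],[0,0,-0.006,0,0,-0.0667,-1],[0,0,-0.006,0,0,-0.0667,-1]]]' >/dev/null; python3 -c "$R"
python3 -m jog '[[[0,0,-0.006,0,0,-0.0667,-1],[0,0,-0.006,0,0,-0.0667,-1]]]' >/dev/null; python3 -c "$R"
python3 -m jog '[[[0,0,-0.006,0,0,-0.0667,-1]]]' >/dev/null; python3 -c "$R"
python3 -m jog '[[[0,0,0,0,0,-0.0667,-1]]]' >/dev/null; python3 -c "$R"
```

```text
12.0333 [0.5407535  0.27486129 0.26614511] 2.689539071035223 [-4.84757101 -1.98680774  3.8591915 ] [-0.62542675  1.1809094  -0.38216757]
12.2833 [0.54094182 0.27433138 0.26646097] 2.8989453002401486 [-3.52818252 -2.52528201  4.98741395] [-0.73465703  1.00259805 -0.23599178]
12.45 [0.54132182 0.27437541 0.26702175] 3.038782262640922 [-3.62890483 -2.08619704  4.08459747] [-0.59493458  0.73399245 -0.13987918]
12.5333 [0.54149545 0.27425666 0.26724552] 3.1085331738053052 [-3.31214796 -3.8165299   4.10513514] [-0.72242217  0.75372755 -0.12945257]
12.6167 [0.54156093 0.27407289 0.26729019] -3.1049376362290073 [-2.87466719 -3.97064408  5.93890952] [-0.87019708  0.75352442 -0.25994897]
```

```bash
R="from station import manip
s=manip.get_state();print(s['clock'],s['ee_pos'],s['tool_rot'],s['ft_force'],s['torque'])"
python3 -m jog '[[[0,0,0,0,0,-0.0667,-1]]]' >/dev/null; python3 -c "$R"
python3 -m jog '[[[0,0,0,0,0,-0.0667,-1]]]' >/dev/null; python3 -c "$R"
python3 -m jog '[[[0,0,0,0,0,0,-1],[0,0,0,0,0,0,-1]]]' >/dev/null; python3 -c "$R"
```

```text
12.7 [0.54163035 0.27386512 0.26734403] [-3.13935020e+00 -1.07719040e-03 -3.03537248e+00] [-2.65454494 -3.69040837  6.03329388] [-0.95598236  0.75819906 -0.23612567]
12.7833 [0.54169562 0.27376272 0.26741797] [-3.13920596e+00 -1.14232582e-03 -2.96558579e+00] [-3.09485291 -4.75928683  5.47499337] [-1.00314775  0.81585547 -0.22503245]
12.95 [0.54203013 0.27407449 0.26768072] [-3.13996201e+00  4.85619280e-04 -2.96831697e+00] [-1.39343822 -2.51031367  4.95374241] [-0.70863083  0.48688637 -0.07967713]
```

```bash
R="from station import manip
s=manip.get_state();print(s['clock'],s['ee_pos'],s['tool_rot'],s['ft_force'],s['torque'])"
python3 -m jog '[[[0,0,-0.05,0,0,0,-1],[0,0,-0.05,0,0,0,-1],[0,0,0,0,0,0,-1]]]' >/dev/null; python3 -c "$R"
python3 -m jog '[[[0,0,-0.05,0,0,0,-1],[0,0,-0.05,0,0,0,-1],[0,0,0,0,0,0,-1]]]' >/dev/null; python3 -c "$R"
python3 -c "
from h import *
cv2.imwrite('pics/scene5.png',cams.read_camera('scene'));s=cv2.imread('pics/scene5.png');cv2.imwrite('pics/g5.png',cv2.resize(s[100:200,180:280],(600,600),interpolation=cv2.INTER_CUBIC))"
```

```text
13.2 [0.54159778 0.27509918 0.26876901] [-3.14125356e+00  2.07759436e-04 -2.96562510e+00] [ 0.02406251 -1.3122127   1.18030561] [-0.38589134  0.18647994  0.0274001 ]
13.45 [0.54144217 0.27552773 0.27082074] [ 3.14139328e+00  1.70031683e-04 -2.96412565e+00] [-0.46038098 -1.19972966 -1.46866097] [-0.12234217  0.10638697 -0.00757593]
```

View pics/g5.png

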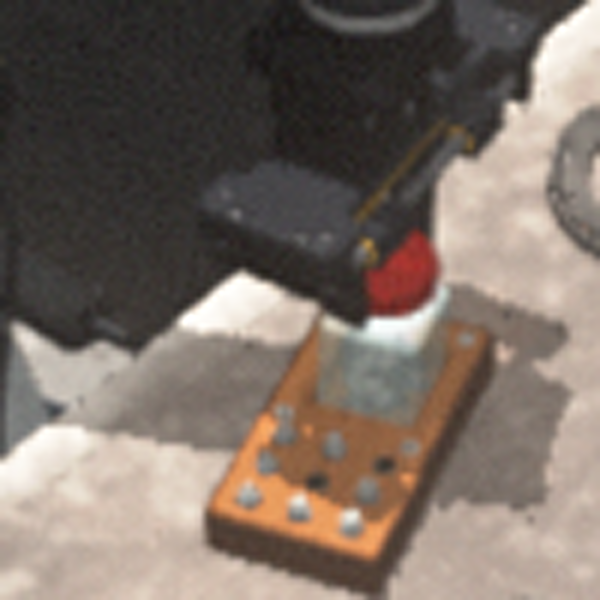

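Shot: the lid (400,275) has come up and the jar is still down (base in the well at (370,400)). Fz is only -1.5 N, so the lid is free. I'll keep lifting.

```bash
R="from station import manip
s=manip.get_state();print(s['clock'],s['ee_pos'],s['tool_rot'],s['ft_force'],s['torque'],s['finger_gap'],s['finger_force'])"
python3 -m jog '[[[0,0,-0.06,0,0,0,-1],[0,0,-0.06,0,0,0,-1],[0,0,0,0,0,0,-1]]]' >/dev/null; python3 -c "$R"
python3 -m jog '[[[0,0,-0.1,0,0,0,-1],[0,0,-0.1,0,0,0,-1],[0,0,-0.1,0,0,0,-1],[0,0,0,0,0,0,-1]]]' >/dev/null; python3 -c "$R"
```

```text
13.75 [0.54157655 0.27535414 0.2735435 ] [ 3.14139083e+00  4.81083483e-04 -2.96411383e+00] [-1.01417755 -0.13878565 -0.40208787] [-0.15989509  0.12076449  0.0358858 ] 0.04953687028781541 30.000466097553726
14.0833 [0.54178643 0.27571216 0.28023977] [ 3.14055716e+00  1.83780491e-03 -2.96391463e+00] [-0.15050741  0.78893822 -1.01383134] [ 0.05332801  0.06788833 -0.00953147] 0.049330374673104395 29.998419252951862
```

```bash
python3 -m jog '[[[0,0,-0.18,0,0,0,-1],[0,0,-0.18,0,0,0,-1],[0,0,-0.18,0,0,0,-1],[0,0,-0.18,0,0,0,-1],[0,0,-0.18,0,0,0,-1],[0,0,0,0,0,0,-1],[0,0,0,0,0,0,-1],[0,0,0,0,0,0,-1]]]'
python3 -c "
from h import *
cv2.imwrite('pics/scene6.png',cams.read_camera('scene'));s=cv2.imread('pics/scene6.png');cv2.imwrite('pics/g6.png',cv2.resize(s[95:175,205:285],(600,600),interpolation=cv2.INTER_CUBIC))
m=lambda f:(lambda y,x:(x.min(),x.max(),y.min(),y.max()))(*np.nonzero(red(cv2.imread(f),(225,120,265,165))))
for f in('scene3','scene5','scene6'):print(f,m('pics/%s.png'%f))
k=np.linspace(0,2*np.pi,60)
c=lambda r,z:np.c_[.5418+r*np.cos(k),.2751+r*np.sin(k),0*k+z]
for z in(.116,.135):p=proj('scene',c(.025,z));print('pred',z,p.min(0)-[225,120],p.max(0)-[225,120])
p=(proj('scene',c(.018,.096))-[205,95])*7.5;print('mouth crop',p.min(0),p.max(0))
s=manip.get_state();print(s['ee_pos'],s['tool_rot'],s['ft_force'])"
```

```text
clock: 14.75
ee_pos: [0.5414, 0.2752, 0.2972]
tool_rot: [-3.142, -0.0, -2.964]
ft_force: [-0.6, 0.1, -0.7]
finger_gap: 0.0495
finger_force: 30.0
scene3 (np.int64(11), np.int64(24), np.int64(21), np.int64(31))
scene5 (np.int64(20), np.int64(25), np.int64(22), np.int64(26))
scene6 (np.int64(20), np.int64(24), np.int64(16), np.int64(18))
pred 0.116 [ 8.74864543 13.96326744] [25.88641341 25.88709331]
pred 0.135 [8.48774974 9.15753694] [25.81073604 21.09905387]
mouth crop [235.41570373 341.59621368] [326.93773552 405.8701831 ]
[0.54139065 0.2752315  0.29707241] [-3.14148163e+00 -3.01560380e-04 -2.96402989e+00] [ 0.8897616  -0.27814475 -1.03894778]
```

View pics/g6.png

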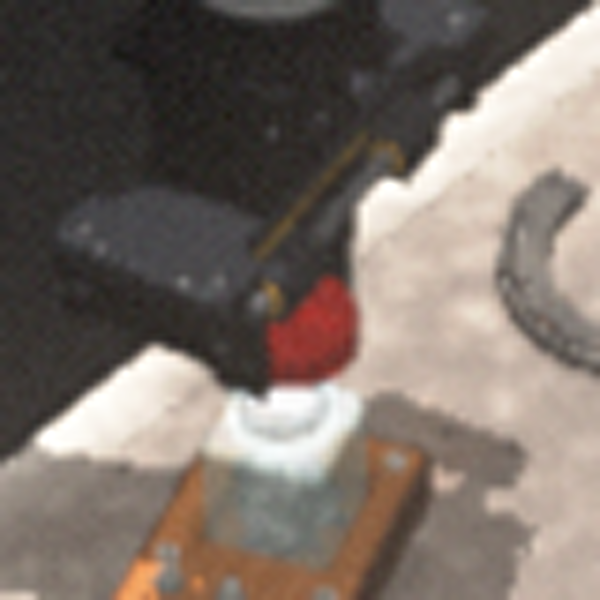

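Shot: the open neck is at crop (285,410), and the lid hangs level above it with its lower edge at row ~383, where the prediction for about 19 mm above the mouth puts it. The jar is still seated in the well. One last 1 mm rise, then I'll hand it in.

```bash
python3 -m jog '[[[0,0,-0.05,0,0,0,-1],[0,0,0,0,0,0,-1],[0,0,0,0,0,0,-1],[0,0,0,0,0,0,-1]]]'; python3 -c "
from station import manip
print(manip.job_done())"
```

```text
clock: 15.13
ee_pos: [0.5415, 0.2753, 0.2982]
tool_rot: [-3.142, -0.0, -2.964]
ft_force: [-0.3, -1.1, -0.1]
finger_gap: 0.0496
finger_force: 30.0
the job is handed in; nothing more can be done
None
```

The job is handed in at 15.1 s: the jar stands fully down in the well, and the lid, twisted about 80° anticlockwise and lifted off, is held level and centred about 2 cm above the mouth.

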